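# Open the child-latched acid cupboard on a goldsmith's bench

### The arm

A 6-joint arm with a two-finger parallel gripper is mounted at the origin on the work surface. World frame = base frame: x ahead of the robot, y to its left, z up, the work surface at z = 0. Lengths are in m, angles in rad, forces in N, time in s.
With the tool pointing down it reaches from about 0.25 to 0.725 m from the base axis. Payload 4 kg.
Tool frame: the origin (TCP) lies at the very end of the fingers, on their centre line; the grasp point (between the pads) lies 19 mm behind it; z points along the fingers, y is the line along which they close (so a half turn about z gives the same grasp; the last joint's range is limited). The gripper opens to 85 mm and grips with 20 to 120 N. Pads are 22 mm wide; open, the fingers measure 114 mm over their backs; the gripper's body (76 mm by 85 mm) begins 54 mm behind the grasp point. The pads swing forward as they close: fully open they stand 13 mm farther back than shut.
Start: joints at [1.318, 0.241, 0.005, 1.335, 0, 1.571], TCP at [0.125, 0.484, 0.231] pointing down, gripper open.
Joint ranges: [-2.72, 2.72], [-1.05, 1.87], [-1.09, 1.28], [-1.99, 2.15], [-1.42, 1.44], [-3.14, 3.14]. Speed limits (rad/s): [2.79, 2.79, 3.14, 3.14, 3.14, 3.14].

### API

Orientations are given as a unit quaternion [x, y, z, w].
In Python, from workcell import bot, vision, workorder, boxes_of gives the robot as it stands.
- The arm moves only by the tool send_rows, never from a script. Its argument "motion" is text: rows parted by semicolons, each of 5 numbers parted by spaces: the closure, from -1 (fully open) to 1 (shut), so that 0 is half open, then the shift along the tool's x, y, z in cm, then the turn about the tool's z in rad. In form: claw x y z twist; .... A call has 1 to 5 rows; each row is the pose to reach, as a shift and turn from the pose commanded when the call began, along the tool's axes at that moment; what a row does not reach only later rows make up. A row lasts 1/10 s, in which the tool goes at most 50 mm and 8.59 degrees, less where a joint would pass 70% of its speed; a pose out of reach is approached as far as the arm can. A call with a gripper value outside its range is refused whole. The fingers move at their own pace and stop on an object; the grip force is fixed at half the most. Time passes only in rows, so rows that repeat a pose let the fingers close. It gives the time, the measured TCP pose, the force, the opening and the grip force at its end, in the units of the state.
- bot.get_obs(): the state, without advancing time (a new reading comes with each control period).
- vision.camera(name): name is "side" or "top"; returns the picture (480x640x3 uint8, red, green, blue); there is no depth.
- vision.camera_model(name): a dict with "fov_y" (degrees; the focal length in pixels is half the picture's height over the tangent of half this angle, whatever the lens; pixels are square), "cx", "cy" (the principal point, pixels), "world_from_camera" (4x4, takes a point from camera to world coordinates). Camera axes: x right, y down, z forward; pixel columns grow to the right and rows downward; lengths in m; the calibration is good to about 2 mm. A picture is of the moment at which its call begins. camera_model takes no time and is no camera call.
- workorder.job_done(): hands the job in; it is judged then, once.
Trained networks look in the newest picture that a camera, given by its name, has taken for a name from the list of things; names that differ only in an ending like _2 or _b are one class to them, and where a whole thing is asked for, a point or a joint stands for the part that bears it (a point fixed in the world has none). Each returns a list of dicts, best first, with "conf" (0 to 1); they miss things now and then, are a little off and sometimes report something else, mostly with a low value. They report only what shows in the picture. A call takes as long as a camera call.
- boxes_of(camera, target): "rect" ([centre column, centre row, width, height] in pixels, round what is visible of it).
The state is a dict: "clock": time; "joint_pos": joint angles; "joint_vel": joint speeds; "tau": joint torques, N m; "eef_pos": TCP position; "tool_rot": TCP orientation; "ft_force": force on the tool from outside, world axes, zero at the start; "ft_torque": the same for the moment, N m; "grip_width": finger opening in m; "grasp_force": force on a finger pad.
Only numpy, scipy, OpenCV 4.12 (cv2) and the standard library are available. Lean on these libraries where they do the work, as an engineer would, in place of code of your own. Each camera call takes 0.05 s, during which the arm holds its last target. There are 200 camera calls.

### The job

Open the little acid cupboard on the bench: draw its door out until the child-safety hook inside catches it, then reach down through the gap above the latch and press the sprung hook down just far enough to clear its strike, and bring the door out past it. Leave the door standing wide open; do not wrench the door against the hook or force the hook hard on to its stop, and leave the bottle, the jar, the bowl and the steel block undisturbed.

Things in the scene. Friction and masses are not known exactly. Their poses are not given: they have to be found in the camera images.
- cupboard: small wooden cupboard screwed to the bench, 280 mm wide (its y), 200 mm deep (its x), 250 mm high; origin at the centre of its underside, its front (door side) faces its own -x, the open front edge of the case lies at x = -100 mm. Top board 12 mm thick.
- door (a joint): swing of the cupboard's only door, rad: 0 shut, growing as its free right-hand (-y) edge comes out towards the robot; stop at 1.75. Stiff hinge on the left (+y): it stays where left, about 1 N at the knob moves it. It draws out freely to 0.17, where the latch catches it with a gap of 36 mm between door and case at the latch; past 0.25 it is clear of the latch.
- hinge_line (a point): point on the door's upright hinge line, level with the cupboard's top (250 mm above the bench), in the plane of the door's back face; fixed to the cupboard, axes as the cupboard. Wooden overlay door 278 mm wide (it runs to -y when shut), 16 mm thick. It is hung by eye on slotted hinges: its top edge is anywhere from 1 to 13 mm below the cupboard's top.
- knob_shut (a point): where the centre of the knob's head is when the door is shut (fixed to the cupboard; the knob turns with the door about hinge_line): 245 mm from the hinge line, 28 mm off the door's front face, 38 mm below the cupboard's top, but up to 6 mm higher or lower as the door hangs. Steel head 28 mm in diameter, 16 mm thick, axis square to the door; pinch it from above.
- case_edge (a point): upper front edge of the cupboard's top board facing the latch; axes as the cupboard. White plastic latch on the door's back, 215 mm from the hinge line: a flat sprung blade, 20 mm wide, stands 66 mm out square from the door's back, its end barb caught behind a strike under the board. As the door and latch hang by eye, the blade's top is 20 to 32 mm below this edge: find it by touch.
- strike_top (a point): point on the cupboard's top straight above the strike, a white block 60 mm wide under the top board, 12 to 20 mm behind the front edge, set to suit the hook. The blade, pressed in the gap, goes straight down: 3 N to start, then 2.2 N per mm; clear of the strike at 6 mm (16 N), hard stop at 7 mm (18.5 N). Over 25 N on blade or strike breaks it. The strike yields 1 mm per 5 N.
- acid: bystander: amber bottle 64 mm in diameter, 160 mm high, standing inside the cupboard; origin at its underside.
- jar: bystander: small glass jar 52 mm in diameter, 60 mm high, standing on the cupboard's top, towards the hinge side; origin at its underside.
- bowl: bystander: white bowl 124 mm across, 45 mm high, on the bench to the left; origin at its underside.
- block: bystander: steel bench block 70 x 70 x 22 mm on the bench to the right; origin at its underside.

How it is judged:
By the outcome, as a careful person would: the job done as asked, in the order asked, and still so for the second after the job is handed in, with the robot touching nothing.
It also fails if it takes over 69 s, if anything falls off the work surface, if the arm or the gripper's body presses on something with over 40 N, if the wrist force passes 120 N, or if a joint passes its speed limit or range.

## Working session

There is one attempt and no reset: what is moved stays moved. The work goes in short steps, Python scripts to look and compute and a tool call to move; the robot and the scene stay as the last step left them, time stands still between calls to the robot, and variables do not carry over. Pictures are saved under pics/ and viewed, at most 10 in all, crops included, and the job is handed in when it is done.

Besides the shell and the picture viewer there is one more tool, called after "Request:" as name(argument=value, ...), one argument or row to a line, values as JSON. send_rows: Moves the arm, as the interface text tells. Its arguments: {"type":"object","properties":{"motion":{"type":"string"}},"required":["motion"]}

```bash
mkdir -p pics; cat > h.py <<'E'
import numpy as np,cv2
from workcell import bot,vision,workorder,boxes_of
def proj(n,P):
    m=vision.camera_model(n);T=np.linalg.inv(m["world_from_camera"]);f=240/np.tan(np.radians(m["fov_y"])/2)
    p=(T[:3,:3]@np.asarray(P,float).reshape(-1,3).T).T+T[:3,3]
    return np.c_[m["cx"]+f*p[:,0]/p[:,2],m["cy"]+f*p[:,1]/p[:,2]]
def back(n,u,v,z):
    m=vision.camera_model(n);W=np.array(m["world_from_camera"]);f=240/np.tan(np.radians(m["fov_y"])/2)
    d=W[:3,:3]@np.array([(u-m["cx"])/f,(v-m["cy"])/f,1]);return W[:3,3]+d*(z-W[2,3])/d[2]
def shot(n,fn):
    im=vision.camera(n);cv2.imwrite("pics/"+fn,im[:,:,::-1].copy());return im
E
cat > a.py <<'E'
from h import *
for n in("top","side"):
    shot(n,n+"0.png");m=vision.camera_model(n);print(n,m["fov_y"],m["cx"],m["cy"],np.round(m["world_from_camera"],3).tolist())
    for t in("cupboard","door","acid","jar","bowl","block"):
        print(t,[(np.round(b["rect"]).tolist(),round(b["conf"],2)) for b in boxes_of(n,t)[:2]])
o=bot.get_obs();print(o)
E
python3 a.py
```

```text
top 54.804357613835215 325.3968447116383 238.17111839373786 [[0.01, -0.995, 0.104, 0.47], [-1.0, -0.011, -0.007, 0.024], [0.009, -0.104, -0.995, 1.42], [0.0, 0.0, 0.0, 1.0]]
cupboard [([297.0, 198.0, 122.0, 98.0], 0.96)]
door [([178.0, 274.0, 41.0, 43.0], 0.7), ([308.0, 244.0, 108.0, 33.0], 0.58)]
acid []
jar [([280.0, 198.0, 24.0, 26.0], 0.69)]
bowl [([178.0, 275.0, 41.0, 38.0], 0.81)]
block [([474.0, 269.0, 27.0, 24.0], 0.78)]
side 50.75552345615887 320.2947867094535 233.5675042049368 [[0.396, -0.87, 0.294, 0.167], [-0.918, -0.373, 0.134, -0.17], [-0.007, -0.323, -0.946, 1.536], [0.0, 0.0, 0.0, 1.0]]
cupboard [([314.0, 182.0, 110.0, 82.0], 0.65)]
door [([308.0, 233.0, 103.0, 46.0], 0.83), ([313.0, 184.0, 114.0, 83.0], 0.69)]
acid []
jar [([297.0, 172.0, 21.0, 25.0], 0.6)]
bowl [([187.0, 222.0, 42.0, 39.0], 0.89)]
block [([453.0, 328.0, 32.0, 32.0], 0.75), ([314.0, 183.0, 115.0, 83.0], 0.5)]
{'clock': 0.7, 'joint_pos': array([1.31801487e+00, 2.40538919e-01, 5.00814569e-03, 1.33519972e+00,
       1.12295792e-05, 1.57080872e+00]), 'joint_vel': array([-0.00096411,  0.00136086,  0.00148132, -0.00052011,  0.00068026,
        0.00031077]), 'tau': array([ 2.77899755e-05, -3.72076750e+01,  2.52642900e+01,  8.77414950e-04,
       -6.15981753e-05,  7.11619649e-06]), 'eef_pos': array([0.12504673, 0.48411513, 0.23134012]), 'tool_rot': array([ 1.26060636e-01,  9.92022538e-01,  3.33621866e-05, -1.42087413e-06]), 'ft_force': array([ 0.48231406, -0.06222656, -0.30528309]), 'ft_torque': array([-0.05518326, -0.00967959, -0.01813654]), 'grasp_force': 0.0, 'grip_width': 0.08539445303957685}
```

```bash
python3 -c "
import cv2,numpy as np
a=cv2.imread('pics/top0.png')[120:320,200:400];b=cv2.imread('pics/side0.png')[120:320,220:420]
cv2.imwrite('pics/tc.png',cv2.resize(a,(600,600),interpolation=2));cv2.imwrite('pics/sc.png',cv2.resize(b,(600,600),interpolation=2))"
```

```text
(no output)
```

View pics/tc.png

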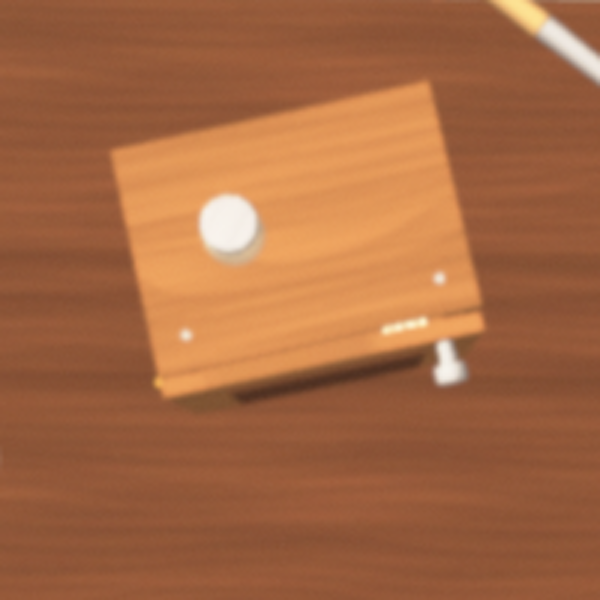

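View pics/sc.png

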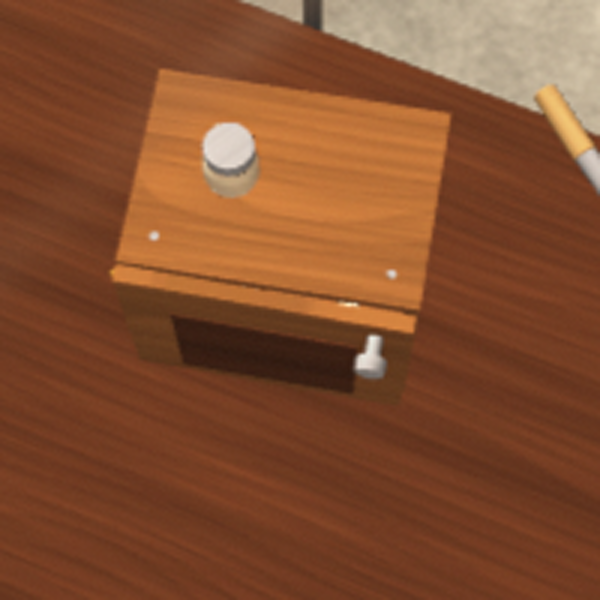

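The top crop shows the cupboard with its corners at crop pixels (111,150), (429,82), (481,302) and (157,372), and the knob head at about (450,368). The side crop has the corners at (160,70), (450,114), (418,310) and (117,263), and the knob at (370,362).

```bash
cat > fit.py <<'E'
from h import *
from scipy.optimize import least_squares
L=np.array([[.1,.14],[.1,-.14],[-.1,-.14],[-.1,.14]])
t=np.array([[111,150],[429,82],[481,302],[157,372]])/3+[200,120]
s=np.array([[160,70],[450,114],[418,310],[117,263]])/3+[220,120]
def W(p,l,z):
    c,s_=np.cos(p[2]),np.sin(p[2]);l=np.atleast_2d(l);return np.c_[p[0]+c*l[:,0]-s_*l[:,1],p[1]+s_*l[:,0]+c*l[:,1],np.full(len(l),z)]
def R(p): return np.r_[(proj("top",W(p,L,.25))-t).ravel(),(proj("side",W(p,L,.25))-s).ravel()]
r=least_squares(R,[.6,.05,0.2],loss="soft_l1");print(r.x,np.round(R(r.x),1))
np.save("pose.npy",r.x);p=r.x
hl=W(p,[-.1,.139],.25)
print("hinge",hl,"knobshut",W(p,[-.1-.044,.139-.245],.212),"edge",W(p,[-.1,.139-.215],.25))
for z in(.206,.212,.218):
    k=W(p,[-.144,-.106],z);print(proj("top",k),proj("side",k))
print("seen",np.array([450,368])/3+[200,120],np.array([370,362])/3+[220,120])
for n,b in(("jar",(280,198,.31)),("bowl",(178,275,.02)),("block",(474,269,.02))): print(n,back("top",*b))
E
python3 fit.py
```

```text
[0.70056796 0.08501162 0.23209758] [ 0.  -0.  -0.1 -0.4  0.1  0.8  0.6  1.4 -0.1 -0.6  0.2 -0.2  0.3 -0.
 -0.6 -0.9]
hinge [[0.57127667 0.19728254 0.25      ]] knobshut [[ 0.58481122 -0.05126889  0.212     ]] edge [[ 0.62073083 -0.01195246  0.25      ]]
[[350.29300436 242.7068429 ]] [[343.98608166 241.50732843]]
[[350.43486153 242.4922471 ]] [[344.06858022 240.83533647]]
[[350.57812027 242.27553104]] [[344.151755   240.15783647]]
seen [350.         242.66666667] [343.33333333 240.66666667]
jar [0.68223387 0.12654853 0.31      ]
bowl [0.49930274 0.45520948 0.02      ]
block [ 0.52655332 -0.43780245  0.02      ]
```

```bash
cat > g.py <<'E'
# usage: g.py theta along off z : tool move to reach point along door (m), off = outward of door back face (m), at door angle theta
import sys
from h import *
from scipy.spatial.transform import Rotation as Ro
p=np.load("pose.npy")
def target(th,a,off):
    d=np.array([-np.sin(th),-np.cos(th)]);n=np.array([-np.cos(th),np.sin(th)])
    l=np.array([-.1,.139])+a*d+off*n;c,s=np.cos(p[2]),np.sin(p[2])
    return p[:2]+[c*l[0]-s*l[1],s*l[0]+c*l[1]],p[2]+np.pi/2-th
if __name__=="__main__":
    o=bot.get_obs();M=Ro.from_quat(o["tool_rot"]).as_matrix()
    print("t",round(o["clock"],2),np.round(o["eef_pos"],4),"F",np.round(o["ft_force"],1),"tau_z",np.round(o["ft_torque"],2),"w",round(o["grip_width"],4))
    for q in " ".join(sys.argv[1:]).split(","):
        th,a,off,z=map(float,q.split())
        xy,y=target(th,a,off);sh=M.T@(np.r_[xy,z]-o["eef_pos"])*100
        tw=-(y-np.arctan2(M[1,1],M[0,1]));tw=(tw+np.pi/2)%np.pi-np.pi/2
        print(q,np.round(np.r_[xy,z],4),"shift",np.round(sh,2),"twist",round(tw,3))
E
python3 g.py 0 .245 .044 .30, 0 .245 .044 .193
```

```text
t 0.7 [0.125  0.4841 0.2313] F [ 0.5 -0.1 -0.3] tau_z [-0.06 -0.01 -0.02] w 0.0854
0 .245 .044 .30 [ 0.5848 -0.0513  0.3   ] shift [-57.91 -40.34  -6.87] twist -0.485
 0 .245 .044 .193 [ 0.5848 -0.0513  0.193 ] shift [-57.91 -40.34   3.83] twist -0.485
```

Request:
send_rows(
  motion="-1 -4 -2.5 -4 -0.1; -1 -8 -5.5 -7 -0.2; -1 -12 -8.3 -7 -0.3; -1 -16 -11 -7 -0.4; -1 -20 -14 -7 -0.485",
)

```text
clock: 1.2
eef_pos: [0.2756, 0.3088, 0.3021]
tool_rot: [-0.118, 0.993, 0.001, 0.001]
ft_force: [0.9, 0.5, 0.5]
grip_width: 0.0854
grasp_force: 0.0
```

Request:
send_rows(
  motion="-1 -38 -26.4 0 0; -1 -38 -26.4 0 0; -1 -38 -26.4 0 0; -1 -38 -26.4 0 0; -1 -38 -26.4 0 0",
)

```text
clock: 1.7
eef_pos: [0.5089, 0.2171, 0.3013]
tool_rot: [-0.116, 0.993, 0.0, 0.0]
ft_force: [0.4, 0.2, 1.4]
grip_width: 0.0856
grasp_force: 0.0
```

```bash
python3 g.py 0 .245 .044 .29, 0 .245 .044 .193
```

```text
t 1.7 [0.5089 0.2171 0.3013] F [0.4 0.2 1.4] tau_z [ 0.01  0.01 -0.04] w 0.0856
0 .245 .044 .29 [ 0.5848 -0.0513  0.29  ] shift [ -1.23 -27.87   1.13] twist -0.0
 0 .245 .044 .193 [ 0.5848 -0.0513  0.193 ] shift [ -1.22 -27.87  10.83] twist -0.0
```

Request:
send_rows(
  motion="-1 2 -5 0.5 0; -1 0 -10 0.5 0; -1 -1.2 -18 0.5 0; -1 -1.2 -27.9 0.5 0; -1 -1.2 -27.9 0.5 0",
)

```text
clock: 2.2
eef_pos: [0.5735, -0.0175, 0.2959]
tool_rot: [-0.116, 0.993, 0.0, -0.0]
ft_force: [0.4, 0.7, 0.2]
grip_width: 0.0856
grasp_force: 0.0
```

Request:
send_rows(
  motion="-1 0 -7 0 0; -1 0 -7 0 0; -1 0 -7 0 0; -1 0 -7 0 0; -1 0 -7 0 0",
)

```text
clock: 2.7
eef_pos: [0.5889, -0.0825, 0.2963]
tool_rot: [-0.117, 0.993, 0.0, -0.0]
ft_force: [-0.1, 0.3, -0.5]
grip_width: 0.0854
grasp_force: 0.0
```

```bash
python3 g.py 0 .245 .044 .29, 0 .245 .044 .193; python3 -c "
from h import *
a=shot('top','t1.png')[170:290,290:410];cv2.imwrite('pics/t1c.png',cv2.resize(a[:,:,::-1],(600,600),interpolation=2))"
```

```text
t 2.7 [ 0.5889 -0.0825  0.2963] F [-0.1  0.3 -0.5] tau_z [-0.   -0.   -0.04] w 0.0854
0 .245 .044 .29 [ 0.5848 -0.0513  0.29  ] shift [-0.32  3.13  0.63] twist 0.001
 0 .245 .044 .193 [ 0.5848 -0.0513  0.193 ] shift [-0.32  3.13 10.33] twist 0.001
```

View pics/t1c.png

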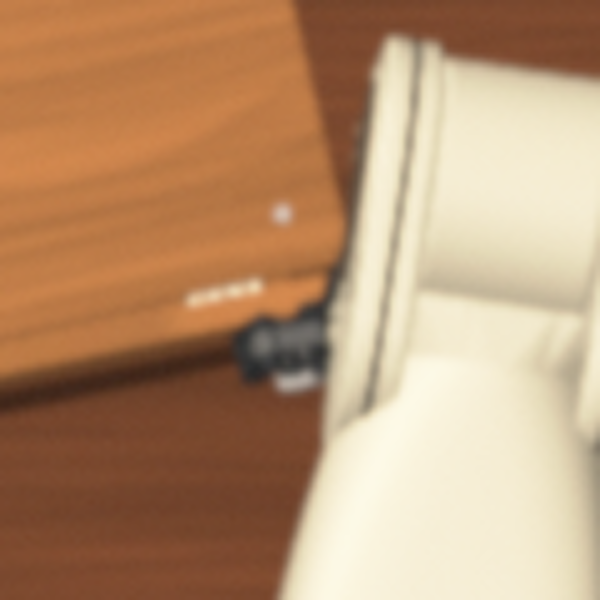

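The gripper is beside and above the knob; the knob shows at crop (298,380). I shift over it and go down.

Request:
send_rows(
  motion="-1 -0.3 3.1 0.5 0; -1 -0.3 3.1 0.5 0; -1 -0.3 3.1 4 0; -1 -0.3 3.1 8 0; -1 -0.3 3.1 10.3 0",
)

```text
clock: 3.25
eef_pos: [0.5834, -0.0514, 0.1906]
tool_rot: [-0.117, 0.993, 0.0, -0.002]
ft_force: [1.0, 0.2, -0.9]
grip_width: 0.0851
grasp_force: 0.0
```

Request:
send_rows(
  motion="-1 0 0 0 0; -1 0 0 0 0",
)

```text
clock: 3.45
eef_pos: [0.585, -0.0521, 0.1939]
tool_rot: [-0.116, 0.993, -0.0, 0.0]
ft_force: [-0.6, 0.3, 0.5]
grip_width: 0.0857
grasp_force: 0.0
```

```bash
python3 g.py 0 .245 .044 .193
```

```text
t 3.45 [ 0.585  -0.0521  0.1939] F [-0.6  0.3  0.5] tau_z [ 0.01 -0.05  0.01] w 0.0857
0 .245 .044 .193 [ 0.5848 -0.0513  0.193 ] shift [0.   0.09 0.09] twist 0.001
```

Request:
send_rows(
  motion="0.2 0 0.1 0.1 0; 0.4 0 0.1 0.1 0; 0.5 0 0.1 0.1 0; 1 0 0.1 0.1 0; 1 0 0.1 0.1 0",
)

```text
clock: 3.95
eef_pos: [0.5856, -0.0483, 0.194]
tool_rot: [-0.117, 0.993, 0.003, 0.002]
ft_force: [-1.1, 9.0, 4.9]
grip_width: 0.0261
grasp_force: 58.5
```

Request:
send_rows(
  motion="1 0 0 0 0; 1 0 0 0 0; 1 0 0 0 0",
)

```text
clock: 4.25
eef_pos: [0.5856, -0.0483, 0.194]
tool_rot: [-0.117, 0.993, 0.003, 0.002]
ft_force: [-0.7, 8.8, 4.9]
grip_width: 0.0261
grasp_force: 58.5
```

```bash
python3 g.py 0 .245 .044 .193, 0.05 .245 .044 .193, 0.1 .245 .044 .193, .14 .245 .044 .193, .15 .245 .044 .193, .16 .245 .044 .193,.17 .245 .044 .193
```

```text
t 4.25 [ 0.5856 -0.0483  0.194 ] F [-0.7  8.8  4.9] tau_z [ 1.99  0.17 -0.15] w 0.0261
0 .245 .044 .193 [ 0.5848 -0.0513  0.193 ] shift [ 0.14 -0.27  0.1 ] twist 0.002
 0.05 .245 .044 .193 [ 0.5724 -0.0516  0.193 ] shift [ 1.36 -0.02  0.1 ] twist 0.052
 0.1 .245 .044 .193 [ 0.5599 -0.0514  0.193 ] shift [2.57 0.3  0.09] twist 0.102
 .14 .245 .044 .193 [ 0.55   -0.0507  0.193 ] shift [3.52 0.59 0.09] twist 0.142
 .15 .245 .044 .193 [ 0.5475 -0.0505  0.193 ] shift [3.75 0.67 0.09] twist 0.152
 .16 .245 .044 .193 [ 0.545  -0.0503  0.193 ] shift [3.99 0.75 0.09] twist 0.162
.17 .245 .044 .193 [ 0.5426 -0.05    0.193 ] shift [4.22 0.84 0.09] twist 0.172
```

Request:
send_rows(
  motion="1 0 0.27 0 0; 1 0.6 0.38 0 0.025; 1 1.22 0.52 0 0.05; 1 1.8 0.67 0 0.075; 1 2.43 0.84 0 0.1",
)

```text
clock: 4.75
eef_pos: [0.5603, -0.0487, 0.194]
tool_rot: [-0.066, 0.998, 0.001, 0.002]
ft_force: [0.9, 2.7, 5.7]
grip_width: 0.0261
grasp_force: 58.9
```

```bash
python3 -c "
import numpy as np
p=np.load('pose.npy');p[:2]+=.003*np.array([-np.sin(p[2]),np.cos(p[2])]);np.save('pose.npy',p)"; python3 g.py  0.1 .245 .044 .193, .14 .245 .044 .193, .15 .245 .044 .193, .16 .245 .044 .193,.17 .245 .044 .193
```

```text
t 4.75 [ 0.5603 -0.0487  0.194 ] F [0.9 2.7 5.7] tau_z [ 0.78 -0.19 -0.15] w 0.0261
0.1 .245 .044 .193 [ 0.5592 -0.0485  0.193 ] shift [0.11 0.04 0.1 ] twist -0.001
 .14 .245 .044 .193 [ 0.5493 -0.0478  0.193 ] shift [1.08 0.23 0.1 ] twist 0.039
 .15 .245 .044 .193 [ 0.5468 -0.0476  0.193 ] shift [1.33 0.29 0.1 ] twist 0.049
 .16 .245 .044 .193 [ 0.5443 -0.0473  0.193 ] shift [1.57 0.34 0.1 ] twist 0.059
.17 .245 .044 .193 [ 0.5419 -0.0471  0.193 ] shift [1.81 0.4  0.09] twist 0.069
```

Request:
send_rows(
  motion="1 0.5 0.12 0 0.02; 1 0.9 0.2 0 0.035; 1 1.2 0.27 0 0.045; 1 1.35 0.3 0 0.055; 1 1.35 0.3 0 0.055",
)

```text
clock: 5.25
eef_pos: [0.5469, -0.0479, 0.194]
tool_rot: [-0.038, 0.999, 0.0, 0.002]
ft_force: [1.7, 1.8, 6.6]
grip_width: 0.026
grasp_force: 58.9
```

Request:
send_rows(
  motion="1 0.12 0.02 0 0.005; 1 0.12 0.02 0 0.005",
)

```text
clock: 5.45
eef_pos: [0.5463, -0.0478, 0.194]
tool_rot: [-0.036, 0.999, 0.0, 0.003]
ft_force: [3.6, 0.8, 5.2]
grip_width: 0.0259
grasp_force: 58.9
```

Request:
send_rows(
  motion="1 0.12 0.02 0 0.005; 1 0.12 0.02 0 0.005",
)

```text
clock: 5.65
eef_pos: [0.5457, -0.0478, 0.194]
tool_rot: [-0.034, 0.999, 0.0, 0.004]
ft_force: [5.4, 1.0, 5.5]
grip_width: 0.0262
grasp_force: 58.8
```

```bash
python3 g.py  .16 .245 .044 .193,.17 .245 .044 .193,.18 .245 .044 .193
```

```text
t 5.65 [ 0.5457 -0.0478  0.194 ] F [5.4 1.  5.5] tau_z [ 0.65 -0.94  0.09] w 0.0262
.16 .245 .044 .193 [ 0.5443 -0.0473  0.193 ] shift [0.13 0.05 0.1 ] twist -0.005
.17 .245 .044 .193 [ 0.5419 -0.0471  0.193 ] shift [0.38 0.1  0.1 ] twist 0.005
.18 .245 .044 .193 [ 0.5394 -0.0468  0.193 ] shift [0.62 0.14 0.1 ] twist 0.015
```

Request:
send_rows(
  motion="1 -0.15 0 0 0; 1 -0.2 0 0 0; 0.4 -0.2 0 0 0; 0 -0.2 0 0 0; -0.2 -0.2 0 0 0",
)

```text
clock: 6.15
eef_pos: [0.544, -0.0481, 0.1915]
tool_rot: [-0.033, 0.999, -0.0, -0.001]
ft_force: [-0.2, 0.8, 0.4]
grip_width: 0.0511
grasp_force: 0.0
```

Request:
send_rows(
  motion="-0.2 0 0 0 0; -0.2 0 0 -4 0; -0.2 0 0 -8 0; -0.2 0 0 -9 0; 1 0 0 -9.5 0",
)

```text
clock: 6.65
eef_pos: [0.5454, -0.0479, 0.2885]
tool_rot: [-0.034, 0.999, -0.0, 0.001]
ft_force: [0.4, -0.1, 0.1]
grip_width: 0.0377
grasp_force: 0.0
```

```bash
python3 -c "
import numpy as np
p=np.load('pose.npy');p[:2]+=.002*np.array([np.cos(p[2]),np.sin(p[2])]);np.save('pose.npy',p)"; python3 g.py  .165 .215 -.018 .275,.165 .215 -.016 .26
python3 - <<'E'
from h import *
from g import target
a=shot('top','t2.png');b=shot('side','s2.png')
# overlay model of door top edges
for n,im in(('top',a),('side',b)):
    for th,al,off in((.165,0,0),(.165,.278,0),(.165,.215,-.018),(.165,.278,.016),(.165,.215,0)):
        u=proj(n,np.r_[target(th,al,off)[0],.243])[0];print(n,al,off,np.round(u,1))
    cv2.imwrite(f'pics/{n}2c.png',cv2.resize(im[170:270,260:400,::-1],(800,571),interpolation=2))
E
```

```text
t 6.65 [ 0.5454 -0.0479  0.2885] F [ 0.4 -0.1  0.1] tau_z [-0.01 -0.01  0.03] w 0.0377
.165 .215 -.018 .275 [ 0.6049 -0.0126  0.275 ] shift [-6.17  3.12  1.36] twist -0.0
.165 .215 -.016 .26 [ 0.6029 -0.0128  0.26  ] shift [-5.97  3.12  2.86] twist -0.0
top 0 0 [252.4 245.1]
top 0.278 0 [361.1 239. ]
top 0.215 -0.018 [336.1 233.4]
top 0.278 0.016 [361.6 245.2]
top 0.215 0 [336.6 240.4]
side 0 0 [258.1 206.9]
side 0.278 0 [354.2 238.8]
side 0.215 -0.018 [334.2 225.5]
side 0.278 0.016 [352.3 244.1]
side 0.215 0 [332.  231.4]
```

View pics/top2c.png

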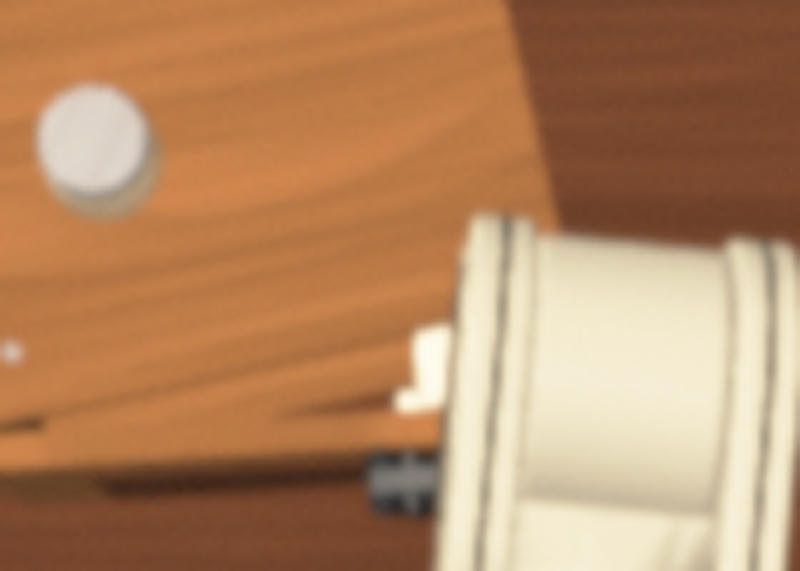

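View pics/side2c.png

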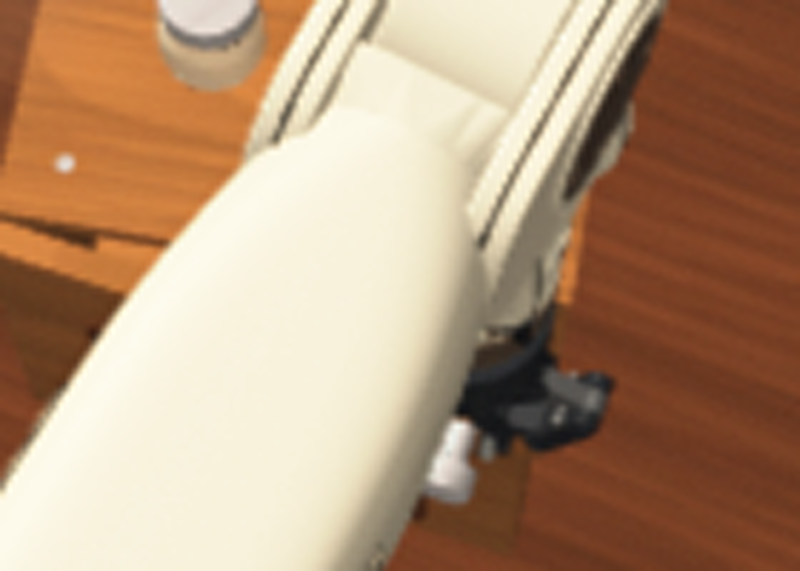

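The top crop shows the door out and the white blade at about crop (430,365), i.e. column 336, row 234, which agrees with the model. Next I move closed fingers over the gap.

Request:
send_rows(
  motion="1 0 0 -1.5 0; 1 -3 1.5 -1.5 0; 1 -6.2 3.1 -1.5 0; 1 -6.2 3.1 -0.5 0; 1 -6.2 3.1 0 0",
)

```text
clock: 7.25
eef_pos: [0.6037, -0.0123, 0.2832]
tool_rot: [-0.034, 0.999, -0.0, -0.003]
ft_force: [-1.1, -0.1, -1.6]
grip_width: 0.0001
grasp_force: 0.0
```

Request:
send_rows(
  motion="1 0 0 0.5 0; 1 0 0 1 0; 1 0 0 1 0; 1 0 0 1 0",
)

```text
clock: 7.65
eef_pos: [0.6042, -0.013, 0.2777]
tool_rot: [-0.033, 0.999, -0.0, 0.0]
ft_force: [-0.0, -0.3, 0.1]
grip_width: 0.0002
grasp_force: 0.0
```

```bash
python3 g.py  .165 .215 -.0175 .275,.165 .215 -.0175 .235
```

```text
t 7.65 [ 0.6042 -0.013   0.2777] F [-0.  -0.3  0.1] tau_z [-0.01 -0.01 -0.04] w 0.0002
.165 .215 -.0175 .275 [ 0.6044 -0.0127  0.275 ] shift [-0.02  0.03  0.27] twist -0.001
.165 .215 -.0175 .235 [ 0.6044 -0.0127  0.235 ] shift [-0.02  0.03  4.27] twist -0.001
```

Request:
send_rows(
  motion="1 0 0 1 0; 1 0 0 2 0; 1 0 0 2.7 0; 1 0 0 3.2 0; 1 0 0 3.2 0",
)

```text
clock: 8.15
eef_pos: [0.6041, -0.0126, 0.2438]
tool_rot: [-0.034, 0.999, 0.0, -0.001]
ft_force: [0.1, 0.1, 0.9]
grip_width: 0.0001
grasp_force: 0.0
```

Request:
send_rows(
  motion="1 0 0 0.3 0; 1 0 0 0.6 0; 1 0 0 0.9 0; 1 0 0 1.1 0; 1 0 0 1.1 0",
)

```text
clock: 8.65
eef_pos: [0.6045, -0.0126, 0.2338]
tool_rot: [-0.034, 0.999, 0.0, -0.0]
ft_force: [0.5, 0.5, -0.3]
grip_width: 0.0
grasp_force: 0.0
```

Request:
send_rows(
  motion="1 0 0 0.1 0; 1 0 0 0.2 0; 1 0 0 0.3 0; 1 0 0 0.4 0; 1 0 0 0.4 0",
)

```text
clock: 9.15
eef_pos: [0.6045, -0.0126, 0.2299]
tool_rot: [-0.034, 0.999, 0.0, -0.0]
ft_force: [-0.7, -0.8, -0.9]
grip_width: 0.0001
grasp_force: 0.0
```

Request:
send_rows(
  motion="1 0 0 0.1 0; 1 0 0 0.2 0; 1 0 0 0.2 0",
)

```text
clock: 9.45
eef_pos: [0.6046, -0.0126, 0.228]
tool_rot: [-0.034, 0.999, 0.0, -0.0]
ft_force: [-1.0, -0.3, 0.4]
grip_width: 0.0003
grasp_force: 0.0
```

Request:
send_rows(
  motion="1 0 0 0.1 0; 1 0 0 0.2 0; 1 0 0 0.2 0",
)

```text
clock: 9.75
eef_pos: [0.6046, -0.0126, 0.226]
tool_rot: [-0.034, 0.999, -0.0, -0.0]
ft_force: [0.0, -0.3, -0.5]
grip_width: -0.0002
grasp_force: 0.0
```

Request:
send_rows(
  motion="1 0 0 0.1 0; 1 0 0 0.1 0; 1 0 0 0.1 0",
)

```text
clock: 10.05
eef_pos: [0.6048, -0.0126, 0.2256]
tool_rot: [-0.034, 0.999, -0.0, 0.0]
ft_force: [-1.1, -0.1, 2.1]
grip_width: 0.0002
grasp_force: 1.1
```

Request:
send_rows(
  motion="1 0 0 0.1 0; 1 0 0 0.1 0; 1 0 0 0.1 0",
)

```text
clock: 10.35
eef_pos: [0.6049, -0.0126, 0.2248]
tool_rot: [-0.034, 0.999, -0.0, 0.001]
ft_force: [-1.0, -0.5, 4.0]
grip_width: -0.0002
grasp_force: 2.3
```

Request:
send_rows(
  motion="1 0 0 0.1 0; 1 0 0 0.1 0; 1 0 0 0.1 0",
)

```text
clock: 10.65
eef_pos: [0.6051, -0.0126, 0.224]
tool_rot: [-0.034, 0.999, -0.0, 0.001]
ft_force: [-0.3, -0.5, 6.1]
grip_width: 0.0001
grasp_force: 3.1
```

Request:
send_rows(
  motion="1 0 0 0.1 0; 1 0 0 0.1 0; 1 0 0 0.1 0",
)

```text
clock: 10.95
eef_pos: [0.6053, -0.0126, 0.2235]
tool_rot: [-0.034, 0.999, -0.0, 0.001]
ft_force: [0.7, -0.3, 7.0]
grip_width: 0.0001
grasp_force: 3.7
```

Request:
send_rows(
  motion="1 0 0 0.1 0; 1 0 0 0.2 0; 1 0 0 0.3 0; 1 0 0 0.35 0; 1 0 0 0.35 0",
)

```text
clock: 11.45
eef_pos: [0.606, -0.0125, 0.2213]
tool_rot: [-0.034, 0.999, -0.0, 0.003]
ft_force: [-1.9, 0.5, 12.3]
grip_width: -0.0
grasp_force: 5.9
```

```bash
python3 g.py  .165 .215 -.0175 .2193,.165 .215 -.012 .2193,.27 .215 -.011 .2193,.32 .215 -.011 .2193
```

```text
t 11.45 [ 0.606  -0.0125  0.2213] F [-1.9  0.5 12.3] tau_z [0.08 0.17 0.07] w -0.0
.165 .215 -.0175 .2193 [ 0.6044 -0.0127  0.2193] shift [ 0.16 -0.01  0.2 ] twist 0.0
.165 .215 -.012 .2193 [ 0.5989 -0.013   0.2193] shift [ 0.71 -0.    0.2 ] twist 0.0
.27 .215 -.011 .2193 [ 0.5754 -0.0146  0.2193] shift [ 3.07 -0.    0.19] twist 0.105
.32 .215 -.011 .2193 [ 0.5646 -0.0145  0.2193] shift [4.15 0.08 0.18] twist 0.155
```

Request:
send_rows(
  motion="1 0 0 0.1 0; 1 0 0 0.2 0; 1 0 0 0.2 0",
)

```text
clock: 11.75
eef_pos: [0.6065, -0.0125, 0.2201]
tool_rot: [-0.034, 0.999, -0.0, 0.003]
ft_force: [-0.6, -0.4, 15.0]
grip_width: -0.0002
grasp_force: 7.2
```

Request:
send_rows(
  motion="1 0 0 0.05 0; 1 0 0 0.05 0; 1 0 0 0.05 0",
)

```text
clock: 12.05
eef_pos: [0.6066, -0.0124, 0.2199]
tool_rot: [-0.034, 0.999, -0.0, 0.004]
ft_force: [-1.7, 0.3, 15.3]
grip_width: -0.0
grasp_force: 7.4
```

Request:
send_rows(
  motion="1 0 0 0.07 0; 1 0 0 0.1 0; 1 0 0 0.1 0",
)

```text
clock: 12.35
eef_pos: [0.6069, -0.0125, 0.2193]
tool_rot: [-0.034, 0.999, -0.0, 0.004]
ft_force: [-0.8, 0.4, 16.5]
grip_width: 0.0001
grasp_force: 8.1
```

```bash
python3 g.py  .165 .215 -.0175 .2193,.165 .215 -.011 .2193,.27 .215 -.011 .2193,.32 .215 -.011 .2193
```

```text
t 12.35 [ 0.6069 -0.0125  0.2193] F [-0.8  0.4 16.5] tau_z [0.09 0.25 0.06] w 0.0001
.165 .215 -.0175 .2193 [ 0.6044 -0.0127  0.2193] shift [ 0.25 -0.01  0.  ] twist 0.0
.165 .215 -.011 .2193 [ 0.5979 -0.0131  0.2193] shift [ 0.9  -0.01 -0.  ] twist 0.0
.27 .215 -.011 .2193 [ 0.5754 -0.0146  0.2193] shift [ 3.15 -0.   -0.02] twist 0.105
.32 .215 -.011 .2193 [ 0.5646 -0.0145  0.2193] shift [ 4.23  0.08 -0.03] twist 0.155
```

Request:
send_rows(
  motion="1 0.1 0 0.02 0; 1 0.2 0 0.02 0; 1 0.3 0 0.02 0; 1 0.4 0 0.02 0",
)

```text
clock: 12.75
eef_pos: [0.6037, -0.0129, 0.2195]
tool_rot: [-0.034, 0.999, -0.0, 0.005]
ft_force: [0.6, -0.8, 15.1]
grip_width: -0.0003
grasp_force: 8.0
```

Request:
send_rows(
  motion="1 0.15 0 0 0; 1 0.3 0 0 0; 1 0.3 0 0 0",
)

```text
clock: 13.05
eef_pos: [0.6006, -0.0134, 0.2195]
tool_rot: [-0.033, 0.999, -0.001, 0.005]
ft_force: [-0.1, -1.0, 15.4]
grip_width: -0.0
grasp_force: 7.9
```

```bash
python3 g.py  .165 .215 -.011 .2193,.2 .215 -.011 .2193,.27 .215 -.011 .2193,.32 .215 -.011 .2193
```

```text
t 13.05 [ 0.6006 -0.0134  0.2195] F [-0.1 -1.  15.4] tau_z [-0.12 -0.09 -0.04] w -0.0
.165 .215 -.011 .2193 [ 0.5979 -0.0131  0.2193] shift [0.26 0.04 0.01] twist -0.0
.2 .215 -.011 .2193 [ 0.5904 -0.0139  0.2193] shift [1.01 0.02 0.01] twist 0.035
.27 .215 -.011 .2193 [ 0.5754 -0.0146  0.2193] shift [ 2.52  0.05 -0.01] twist 0.105
.32 .215 -.011 .2193 [ 0.5646 -0.0145  0.2193] shift [ 3.59  0.13 -0.02] twist 0.155
```

Request:
send_rows(
  motion="1 0 0 0.05 0; 1 0 0 0.08 0; 1 0 0 0.08 0",
)

```text
clock: 13.35
eef_pos: [0.6006, -0.0134, 0.2189]
tool_rot: [-0.033, 0.999, -0.001, 0.005]
ft_force: [-1.0, -0.6, 17.8]
grip_width: -0.0002
grasp_force: 8.6
```

Request:
send_rows(
  motion="1 0.1 0 0.02 0; 1 0.2 0 0.02 0; 1 0.2 0 0.02 0",
)

```text
clock: 13.65
eef_pos: [0.5989, -0.0136, 0.2189]
tool_rot: [-0.033, 0.999, -0.001, 0.006]
ft_force: [0.2, -1.6, 17.4]
grip_width: -0.0002
grasp_force: 8.6
```

Request:
send_rows(
  motion="1 0.15 0 -0.03 0.005; 1 0.3 0 -0.03 0.01; 1 0.3 0 -0.03 0.01",
)

```text
clock: 13.95
eef_pos: [0.5958, -0.014, 0.2191]
tool_rot: [-0.028, 1.0, -0.001, 0.005]
ft_force: [1.2, -1.6, 17.0]
grip_width: -0.0001
grasp_force: 8.4
```

Request:
send_rows(
  motion="1 0.15 0 0 0.007; 1 0.3 0 0 0.014; 1 0.3 0 0 0.014",
)

```text
clock: 14.25
eef_pos: [0.5928, -0.0143, 0.219]
tool_rot: [-0.021, 1.0, -0.001, 0.005]
ft_force: [0.2, -0.3, 16.9]
grip_width: -0.0004
grasp_force: 8.4
```

```bash
python3 g.py  .165 .215 -.011 .2193,.2 .215 -.011 .2193,.27 .215 -.011 .2193,.32 .215 -.011 .2193
```

```text
t 14.25 [ 0.5928 -0.0143  0.219 ] F [ 0.2 -0.3 16.9] tau_z [-0.41 -0.08 -0.06] w -0.0004
.165 .215 -.011 .2193 [ 0.5979 -0.0131  0.2193] shift [-0.52  0.1  -0.02] twist -0.025
.2 .215 -.011 .2193 [ 0.5904 -0.0139  0.2193] shift [ 0.24  0.05 -0.03] twist 0.01
.27 .215 -.011 .2193 [ 0.5754 -0.0146  0.2193] shift [ 1.74  0.05 -0.05] twist 0.08
.32 .215 -.011 .2193 [ 0.5646 -0.0145  0.2193] shift [ 2.82  0.1  -0.06] twist 0.13
```

Request:
send_rows(
  motion="1 0.2 0 0 0.009; 1 0.4 0 0 0.018; 1 0.6 0 0 0.027; 1 0.6 0 0 0.027",
)

```text
clock: 14.65
eef_pos: [0.5867, -0.0148, 0.219]
tool_rot: [-0.008, 1.0, -0.001, 0.005]
ft_force: [-0.0, -2.5, 16.3]
grip_width: 0.0001
grasp_force: 8.4
```

Request:
send_rows(
  motion="1 0.2 0 0 0.01; 1 0.4 0 0 0.02; 1 0.6 0 0 0.03; 1 0.6 0 0 0.03",
)

```text
clock: 15.05
eef_pos: [0.5807, -0.0153, 0.219]
tool_rot: [0.007, 1.0, -0.001, 0.005]
ft_force: [0.5, -3.2, 17.0]
grip_width: -0.0001
grasp_force: 8.5
```

Request:
send_rows(
  motion="1 0.25 0 0 0.012; 1 0.5 0.02 0 0.024; 1 0.75 0.04 0 0.036; 1 1 0.05 0 0.048; 1 1 0.05 0 0.048",
)

```text
clock: 15.55
eef_pos: [0.5706, -0.0155, 0.2189]
tool_rot: [0.032, 0.999, -0.002, 0.005]
ft_force: [0.3, -5.5, 16.6]
grip_width: 0.0001
grasp_force: 8.6
```

```bash
python3 g.py .27 .215 -.011 .2193,.32 .215 -.011 .2193,.32 .215 -.011 .230
python3 - <<'E'
from h import *
a=shot('top','t3.png');cv2.imwrite('pics/t3c.png',cv2.resize(a[170:290,240:400,::-1],(800,600),interpolation=2))
E
```

```text
t 15.55 [ 0.5706 -0.0155  0.2189] F [ 0.3 -5.5 16.6] tau_z [-1.17  0.08 -0.06] w 0.0001
.27 .215 -.011 .2193 [ 0.5754 -0.0146  0.2193] shift [-0.47  0.12 -0.04] twist -0.026
.32 .215 -.011 .2193 [ 0.5646 -0.0145  0.2193] shift [ 0.6   0.06 -0.05] twist 0.024
.32 .215 -.011 .230 [ 0.5646 -0.0145  0.23  ] shift [ 0.59  0.06 -1.12] twist 0.024
```

View pics/t3c.png

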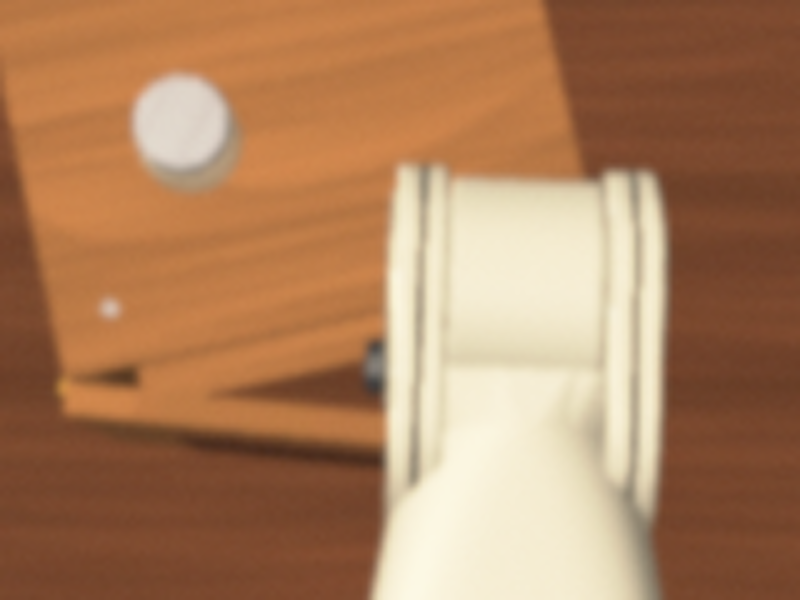

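The top crop shows the door past the latch; its front edge runs from (65,415) to (385,448), so θ is about 0.33. I let the blade up and keep pushing from behind.

Request:
send_rows(
  motion="1 0 0 -0.5 0; 1 0 0 -1.1 0; 1 0 0 -1.3 0.02; 1 0 0 -1.3 0.02",
)

```text
clock: 16.0
eef_pos: [0.5673, -0.0131, 0.2265]
tool_rot: [0.041, 0.999, 0.0, -0.001]
ft_force: [-0.6, -0.3, -0.7]
grip_width: 0.0001
grasp_force: 0.0
```

Request:
send_rows(
  motion="1 0.5 0 0 0.02; 1 1.2 0 0 0.05; 1 1.2 0 0 0.05",
)

```text
clock: 16.3
eef_pos: [0.5544, -0.012, 0.2263]
tool_rot: [0.066, 0.998, 0.0, -0.001]
ft_force: [-0.1, 0.7, -0.1]
grip_width: -0.0
grasp_force: 0.0
```

```bash
python3 g.py .35 .215 -.011 .229,.41 .215 -.011 .229,.47 .215 -.011 .229,.53 .215 -.011 .229,.59 .215 -.011 .229,.65 .215 -.011 .229
```

```text
t 16.3 [ 0.5544 -0.012   0.2263] F [-0.1  0.7 -0.1] tau_z [-0.06  0.01  0.06] w -0.0
.35 .215 -.011 .229 [ 0.5582 -0.0141  0.229 ] shift [-0.4  -0.16 -0.27] twist -0.014
.41 .215 -.011 .229 [ 0.5453 -0.0129  0.229 ] shift [ 0.89 -0.2  -0.27] twist 0.046
.47 .215 -.011 .229 [ 0.5326 -0.0109  0.229 ] shift [ 2.18 -0.17 -0.26] twist 0.106
.53 .215 -.011 .229 [ 0.5199 -0.0081  0.229 ] shift [ 3.47 -0.06 -0.26] twist 0.166
.59 .215 -.011 .229 [ 0.5075 -0.0046  0.229 ] shift [ 4.75  0.12 -0.26] twist 0.226
.65 .215 -.011 .229 [ 4.953e-01 -3.000e-04  2.290e-01] shift [ 6.01  0.39 -0.25] twist 0.286
```

Request:
send_rows(
  motion="1 0.9 -0.2 -0.1 0.046; 1 2.2 -0.15 -0.1 0.106; 1 3.5 0 -0.1 0.166; 1 4.7 0.12 -0.1 0.226; 1 6 0.4 -0.1 0.286",
)

```text
clock: 16.8
eef_pos: [0.4964, -0.0005, 0.2277]
tool_rot: [0.209, 0.978, -0.0, -0.0]
ft_force: [1.3, -0.6, -0.1]
grip_width: -0.0001
grasp_force: 0.4
```

Request:
send_rows(
  motion="1 1.3 0 0 0.06; 1 2.6 0.02 0 0.12; 1 3.9 0.15 0 0.18; 1 5.1 0.35 0 0.24; 1 6.4 0.6 0 0.3",
)

```text
clock: 17.3
eef_pos: [0.4403, 0.0311, 0.2279]
tool_rot: [0.352, 0.936, -0.0, -0.0]
ft_force: [0.9, -0.2, -0.5]
grip_width: 0.0001
grasp_force: 0.4
```

```bash
python3 g.py .95 .215 -.011 .229,1.1 .215 -.011 .229,1.25 .215 -.011 .229,1.4 .215 -.011 .229,1.5 .215 -.011 .229
```

```text
t 17.3 [0.4403 0.0311 0.2279] F [ 0.9 -0.2 -0.5] tau_z [ 0.01 -0.21  0.  ] w 0.0001
.95 .215 -.011 .229 [0.4394 0.0315 0.229 ] shift [ 0.09 -0.03 -0.11] twist -0.002
1.1 .215 -.011 .229 [0.4156 0.0533 0.229 ] shift [ 3.32  0.04 -0.11] twist 0.148
1.25 .215 -.011 .229 [0.3953 0.0784 0.229 ] shift [ 6.5   0.6  -0.12] twist 0.298
1.4 .215 -.011 .229 [0.3791 0.1062 0.229 ] shift [ 9.56  1.61 -0.12] twist 0.448
1.5 .215 -.011 .229 [0.3706 0.126  0.229 ] shift [11.5   2.54 -0.12] twist 0.548
```

Request:
send_rows(
  motion="1 1.4 0 0 0.06; 1 2.7 0.02 0 0.12; 1 4 0.15 0 0.18; 1 5.2 0.35 0 0.24; 1 6.5 0.6 0 0.3",
)

```text
clock: 17.8
eef_pos: [0.3953, 0.0784, 0.228]
tool_rot: [0.488, 0.873, -0.0, 0.0]
ft_force: [2.2, -0.8, 0.2]
grip_width: -0.0001
grasp_force: 0.4
```

Request:
send_rows(
  motion="1 1.3 0 0 0.06; 1 2.6 0.02 0 0.12; 1 3.9 0.15 0 0.18; 1 5.1 0.35 0 0.24; 1 5.1 0.35 0 0.24",
)

```text
clock: 18.3
eef_pos: [0.3713, 0.1243, 0.228]
tool_rot: [0.587, 0.809, -0.0, -0.0]
ft_force: [0.6, 0.1, 0.2]
grip_width: -0.0
grasp_force: 0.0
```

Request:
send_rows(
  motion="1 -0.5 0 0 0; 1 -1 0 -1 0; 1 -1 0 -4 0; 1 -1 0 -8 0; 1 -1 0 -8 0",
)

```text
clock: 18.8
eef_pos: [0.3779, 0.1138, 0.3137]
tool_rot: [0.589, 0.808, 0.004, 0.003]
ft_force: [0.4, -0.0, -0.2]
grip_width: 0.0002
grasp_force: 0.0
```

```bash
python3 g.py 1.5 .215 -.011 .229
python3 - <<'E'
from h import *
a=shot('top','t4.png');cv2.imwrite('pics/t4c.png',a[100:400,150:550,::-1].copy())
E
```

```text
t 18.8 [0.3779 0.1138 0.3137] F [ 0.4 -0.  -0.2] tau_z [ 0.03 -0.03 -0.07] w 0.0002
1.5 .215 -.011 .229 [0.3706 0.126  0.229 ] shift [ 1.39 -0.4   8.47] twist 0.009
```

View pics/t4c.png

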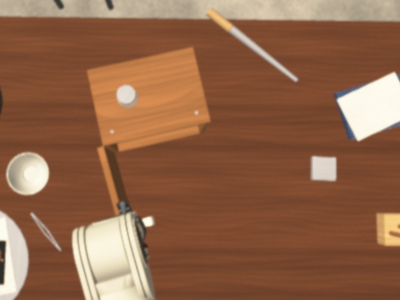

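The top view shows the door at about 1.5 rad, with the latch blade (white, at (148,222)) on its back. The jar, bowl and block stand where they were, and the gripper is clear above the door.

Request:
send_rows(
  motion="1 0 0 -3 0; 1 0 0 -3 0; 1 0 0 -3 0",
)

```text
clock: 19.15
eef_pos: [0.3753, 0.1135, 0.3382]
tool_rot: [0.588, 0.809, 0.0, 0.0]
ft_force: [-0.4, -0.1, -1.0]
grip_width: -0.0004
grasp_force: 0.0
```

```bash
python3 -c "
from h import *
print(workorder.job_done())"
```

```text
the job is handed in; nothing more can be done
None
```

The cupboard door stands open at about 1.5 rad and the job is handed in at about 19 s. The hook was pressed with at most about 18 N; the jar, bowl and block looked unmoved, but the bottle inside was never in view.

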